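# Unlock the air valve, fit its D-bore knob and hold it pressed

## Task

The air valve on the bench is locked out and its knob is off: draw the red-headed lock pin out of its bore, park it upright in the open notch between the blue cheeks on the side of the valve block with its collar resting on the cheeks, and let go of it. Then pick up the yellow knob, turn it so that the flat in its bore (on the side of the black pointer) matches the flat of the D-shaped spindle, push it fully home and press the spindle right down against its spring. Finish while still gripping the knob and holding it pressed down, and leave the tools and other things lying about where they are.

Things in the scene. Friction and masses are not known exactly. Their poses are not given: they have to be found in the camera images.
- valve: Fixed aluminium air-valve block, 120 (x) by 110 (y) by 55 mm high, origin under its centre, yaw up to 0.45 rad. The D spindle rises from the middle of its top (deck); the lock-pin bore is 28 mm from it towards +y. On the +y face two blue cheeks (each 15 mm thick, 40 mm high, y 55 to 100 mm) leave the parking notch between them. A 3 mm high gauge lies on the deck at (40, -36).
- bore (a point): Mouth of the lock-pin bore in the deck, 55 mm above the bench, 28 mm from the spindle axis: vertical, round, 11.6 mm wide, 40 mm deep.
- notch (a point): Middle of the parking notch, level with the blue cheeks' tops (40 mm above the bench), 85 mm from the spindle axis. The notch is an upright slot, 14 mm wide along the block's x, open above, at its +y end and down to the bench; it runs 30 mm from here towards the block and 15 mm to the open end. The pin's shank goes in from above and its collar rests on both cheeks.
- pin: Loose lock pin, 60 g, at first upright in the bore, collar on the deck, tip 21 mm above the bench (parked: 6 mm). Origin at the tip, z up. Steel shank 10 mm wide, 34 long, tapered tip; steel collar 22 wide, 5 thick; red round grip 16 wide, 34 tall; 73 mm overall. In the bore it stands in the way of a knob on the spindle; fingers closing along the block's x have room beside it.
- pin_collar (a point): Centre of the underside of the pin's collar, 34 mm above its tip. In the bore it is at deck height, parked at the height of the cheeks' tops.
- knob: Loose yellow knob, about 90 g (varies), standing on the bench, bore down. Origin at the centre of its underside, z up. Twelve-sided prism, 48 mm over flats, 32 high; its flats face 0, 30, 60... degrees from its x, grip any opposite two. Blind D bore from below, 18 mm deep, 15.6 mm across, its flat 4.2 mm from the axis on the +x side. Goes on only within about 0.14 rad of the match.
- knob_mark (a point): Outer end, at the knob's top edge, of the black pointer line that runs from the bright disc on its top towards the knob's +x and down that side; 24 mm from the axis. The flat of the bore is on this side.
- spindle_top (a point): Centre of the top of the steel D spindle, 83 mm above the bench unpressed. z up; x points out of its flat, which has a red stripe. 14 mm in diameter, flat 3.5 mm from the axis, top 3.5 mm tapered by about 2 mm a side. Turns only stiffly (0.5 N m), need not be turned. Knob fully home: its underside 18 mm below this point, 65 mm above the bench, 59 mm when fully pressed.
- spindle (a joint): How far the spindle is pressed down against its return spring, m: 0 free, 0.006 at its stop. About 6 N starts it moving and 15 N bring it to the stop; it springs back up when let go.
- tin: bystander: green tin, 44 mm wide, 55 mm tall; origin on its underside, near the middle.
- puck: bystander: round blue sanding puck 50 mm wide, 18 mm thick, with a steel stub 20 mm wide to 34 mm height; origin on its underside, near the middle.
- driver: bystander: screwdriver with red handle, 190 mm long, lying along its x; origin on its underside, near the middle.
- wrench: bystander: steel wrench 180 mm long, lying along its x; origin on its underside, near the middle.
- woodblock: bystander: pale wood block 80 by 140 by 40 mm; origin on its underside, near the middle.
- rivetgun: bystander: steel rivet gun with a black grip, lying, about 150 by 130 mm, 34 mm high; origin on its underside, near the middle.

How it is judged:
On the way, in this order (a step that is already met when the one before it is completed fails the run):
1. the lock pin is drawn clear of its bore (z of pin in the frame of valve above 0.053 m), for 0.05 s.
2. the lock pin is parked upright in the notch, collar on the cheeks, and let go (y of pin_collar in the frame of valve between 0.06 and 0.097 m and z of pin_collar in the frame of valve between 0.036 and 0.045 m and x of pin_collar in the frame of valve between -0.005 and 0.005 m and angle between pin's own z axis and vertical below 0.2 rad and contact force between the fingers and pin below 0.1 N), for 0.2 s.
3. the knob is fully home on the spindle, flat to flat (horizontal distance between knob and spindle_top below 0.0025 m and z of knob in the frame of spindle_top below -0.0155 m and angle between knob's own z axis and vertical below 0.1 rad and angle between the x axis of knob and the x axis of spindle_top, either way round below 0.25 rad and x of knob_mark in the frame of spindle_top above 0.015 m), for 0.2 s.
At the end, for the whole second after the job is handed in: Gripper still on the knob (over 3 N), spindle pressed over 4 of 6 mm. Knob home within 2.5 mm in height and axis, upright within 0.1 rad, pointer to flat within 0.25 rad. Pin untouched in the notch, within 0.2 rad of upright, collar -4 to +5 mm from the cheek tops, 5 mm across, -25 to +12 mm along (all of step 2 and all of step 3 and value of joint spindle above 0.004 m and contact force between the fingers and knob above 3 N and linear speed of each of knob, pin below 0.02 m/s); the arm keeps its last pose, push and grip.
It fails at once if a bystander (tin, puck, screwdriver, wrench, wood block or rivet gun) is pushed more than 30 mm from its place (distance of any of tin, puck, driver, wrench, woodblock, rivetgun from where it was at the start of the episode above 0.03 m).
It also fails if it takes over 58 s, if anything falls off the work surface, if the arm or the gripper's body presses on something with over 40 N, if the wrist force passes 120 N, or if a joint passes its speed limit or range.

## Robot

A 6-joint arm with a two-finger parallel gripper is mounted at the origin on the work surface. World frame = base frame: x ahead of the robot, y to its left, z up, the work surface at z = 0. Lengths are in m, angles in rad, forces in N, time in s.
With the tool pointing down it reaches from about 0.325 to 1 m from the base axis. Payload 5.1 kg.
Tool frame: the origin (TCP) lies at the very end of the fingers, on their centre line; the grasp point (between the pads) lies 19 mm behind it; z points along the fingers, y is the line along which they close (so a half turn about z gives the same grasp; the last joint's range is limited). The gripper opens to 85 mm and grips with 20 to 120 N. Pads are 22 mm wide; open, the fingers measure 114 mm over their backs; the gripper's body (76 mm by 85 mm) begins 54 mm behind the grasp point. The pads swing forward as they close: fully open they stand 13 mm farther back than shut.
Start: joints at [1.146, 0.124, 1.65, -0, 1.367, -0.083], TCP at [0.218, 0.612, 0.231] pointing down, gripper open.
Joint ranges: [-2.61, 2.61], [-1.02, 2.33], [0.03, 2.71], [-1.35, 4.49], [0.32, 2.68], [-2.91, 2.91]. Speed limits (rad/s): [2.57, 2.57, 3.14, 3.14, 3.14, 3.14].

## Interface

Orientations are given as a unit quaternion [w, x, y, z].
In Python, from cell import ctrl, imaging gives the robot as it stands.
- The arm moves only by the tool servo_tool, never from a script. Its argument "motion" is a list that holds one entry, the list of rows, each a list of 7 numbers: the shift along the tool's x, y, z normalised to -1 to 1, where 1 is 20 cm, then the turn, a rotation vector about the tool's x, y, z normalised to -1 to 1, where 1 is pi rad, then the opening, from 0 (shut) to 1 (fully open). A call has 1 to 10 rows; each row is the pose to reach, as a shift and turn from the pose commanded when the call began, along the tool's axes at that moment, turning the shorter way round; what a row does not reach only later rows make up. A row lasts 1/8 s, in which the tool goes at most 62.5 mm and 10.7 degrees, less where a joint would pass 70% of its speed; a pose out of reach is approached as far as the arm can. A call with a number of a shift or a turn outside -1 to 1 is refused whole. A call with a gripper value outside its range is refused whole. The fingers move at their own pace and stop on an object; the grip force is fixed at half the most. Time passes only in rows, so rows that repeat a pose let the fingers close. It gives the time, the measured TCP pose, the force, the opening and the grip force at its end, in the units of the state.
- ctrl.observe(): the state, without advancing time (a new reading comes with each control period).
- imaging.get_image(name): name is "scene" or "top" or "wrist"; returns (picture, depth): 384x512x3 uint8, blue, green, red; 384x512 float32, m along the optical axis (not along the pixel's ray), 0 where there is no reading.
- imaging.get_calibration(name): a dict with "fx", "fy", "cx", "cy" (pixels), "D" ([k1, k2, p1, p2, k3] as OpenCV has them; the pictures are not rectified), "pose" (4x4, takes a point from camera to world coordinates). Camera axes: x right, y up, looking along -z (the intrinsics and any distortion apply to the point x, -y, -z); pixel columns grow to the right and rows downward; lengths in m; the calibration is good to about 2 mm. A picture is of the moment at which its call begins: read the wrist's pose just before it. get_calibration takes no time and is no camera call; for the wrist camera it gives the pose at the moment of the call.
- ctrl.close_job(): hands the job in; it is judged then, once.
The state is a dict: "t": time; "joint_positions": joint angles; "dq": joint speeds; "joint_torque": joint torques, N m; "position": TCP position; "orientation": TCP orientation; "ft_force": force on the tool from outside, world axes, zero at the start; "moment": the same for the moment, N m; "grip_width": finger opening in m; "grip_force": force on a finger pad.
Only numpy, scipy, OpenCV 4.12 (cv2) and the standard library are available. Lean on these libraries where they do the work, as an engineer would, in place of code of your own. Each camera call takes 0.05 s, during which the arm holds its last target. There are 200 camera calls.

## Working session

There is one attempt and no reset: what is moved stays moved. The work goes in short steps, Python scripts to look and compute and a tool call to move; the robot and the scene stay as the last step left them, time stands still between calls to the robot, and variables do not carry over. Pictures are saved under pics/ and viewed, at most 10 in all, crops included, and the job is handed in when it is done.

Besides the shell and the picture viewer there is one more tool, called after "Emit:" in YAML: its name, and indented under it one key for each argument. servo_tool: Moves the arm, as the interface text tells. Its arguments: {"type":"object","properties":{"motion":{"type":"array"}},"required":["motion"]}

```bash
ls; mkdir -p pics
cat > h.py <<'E'
import numpy as np, cv2
from cell import ctrl, imaging
from scipy.spatial.transform import Rotation as R
def grab(n):
    c=imaging.get_calibration(n); im,d=imaging.get_image(n); return im,d,c
def ray(c,uv):
    K=np.array([[c['fx'],0,c['cx']],[0,c['fy'],c['cy']],[0,0,1]])
    p=cv2.undistortPoints(np.array(uv,float).reshape(-1,1,2),K,np.array(c['D'],float)).reshape(-1,2)
    T=np.array(c['pose']); v=np.c_[p[:,0],-p[:,1],-np.ones(len(p))]@T[:3,:3].T
    return T[:3,3],v
def onz(c,uv,z):
    o,v=ray(c,uv); return o+v*((z-o[2])/v[:,2])[:,None]
def toolR(s):
    q=s['orientation']; return R.from_quat([q[1],q[2],q[3],q[0]]).as_matrix()
def cloud(c,d):
    h,w=d.shape; u,v=np.meshgrid(np.arange(w),np.arange(h)); o,r=ray(c,np.c_[u.ravel(),v.ravel()])
    return (o+r*d.ravel()[:,None]).reshape(h,w,3)
E
python3 - <<'E'
from h import *
s=ctrl.observe(); print({k:np.round(v,3).tolist() for k,v in s.items()})
a=[]
for n in ("top","scene"):
    im,d,c=grab(n); np.savez(f'pics/{n}0.npz',im=im,d=d); cv2.imwrite(f'pics/{n}0.png',im); print(n,np.round(np.array(c['pose']),3).tolist(),c['fx'],c['D'])
E
```

```text
pics
{'t': 0.0, 'joint_positions': [1.146, 0.125, 1.652, -0.0, 1.368, -0.083], 'dq': [-0.001, 0.001, -0.0, 0.001, 0.0, -0.001], 'joint_torque': [0.003, -42.36, -36.545, 0.0, 0.007, 0.0], 'position': [0.218, 0.612, 0.23], 'orientation': [-0.0, 0.17, 0.985, -0.001], 'ft_force': [-0.221, 0.169, 0.351], 'moment': [0.015, -0.012, 0.018], 'grip_force': 0.0, 'grip_width': 0.086}
top [[-0.034, 0.976, -0.215, 0.312], [-0.999, -0.033, 0.008, -0.055], [0.001, 0.215, 0.977, 1.082], [0.0, 0.0, 0.0, 1.0]] 353.6356757322264 [-0.10921075  0.          0.          0.          0.        ]
scene [[0.164, -0.817, 0.553, 1.133], [0.986, 0.13, -0.1, -0.173], [0.01, 0.562, 0.827, 0.983], [0.0, 0.0, 0.0, 1.0]] 386.4684454692172 [-0.01172075  0.          0.          0.          0.        ]
```

View pics/top0.png

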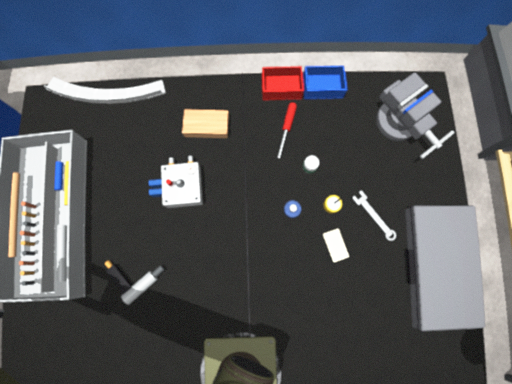

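View pics/scene0.png

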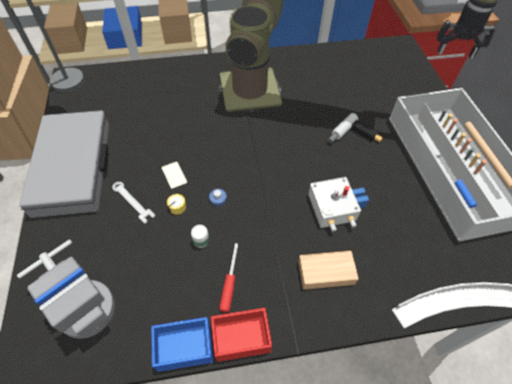

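The top view shows the valve at (181,184), red pin (170,183), spindle (180,183), cheeks (155,187) and the yellow knob (333,204). The scene view agrees, with the pin at (346,190) and the knob at (177,204).

Run:
```python
from h import *
def blob(m,box):
    k=np.zeros_like(m); x0,y0,x1,y1=box; k[y0:y1,x0:x1]=m[y0:y1,x0:x1]
    ys,xs=np.nonzero(k); return xs.mean(),ys.mean(),len(xs)
for n,kb,vb in (("top",(315,190,350,220),(140,150,215,215)),("scene",(160,190,192,220),(295,170,385,235))):
    z=np.load(f'pics/{n}0.npz'); im=z['im']; c=imaging.get_calibration(n)
    h=cv2.cvtColor(im,cv2.COLOR_BGR2HSV); H,S,V=[h[...,i] for i in range(3)]
    y=blob((H>18)&(H<38)&(S>100)&(V>80),kb); r=blob(((H<8)|(H>172))&(S>120)&(V>60),vb); b=blob((H>100)&(H<125)&(S>120)&(V>60),vb)
    print(n,y,r,b)
    print(' knob',onz(c,y[:2],.03).round(3),'pin',onz(c,r[:2],.08).round(3),'cheeks',onz(c,b[:2],.035).round(3))
w=imaging.get_calibration('wrist'); s=ctrl.observe(); T=np.array(w['pose']); Rt=toolR(s)
print('cam in tool',(Rt.T@(T[:3,3]-s['position'])).round(3),(Rt.T@T[:3,:3]).round(3).tolist(),w['fx'],w['D'])
print(Rt.round(3).tolist())
```

```text
top (np.float64(331.93835616438355), np.float64(203.8013698630137), 146) (np.float64(169.0), np.float64(182.0), 19) (np.float64(154.58653846153845), np.float64(187.47596153846155), 208)
 knob [[ 0.481 -0.294  0.03 ]] pin [[0.554 0.189 0.08 ]] cheeks [[0.549 0.244 0.035]]
scene (np.float64(176.91160220994476), np.float64(205.46408839779005), 181) (np.float64(345.5769230769231), np.float64(190.26923076923077), 26) (np.float64(360.96666666666664), np.float64(196.42777777777778), 180)
 knob [[ 0.499 -0.291  0.03 ]] pin [[0.556 0.192 0.08 ]] cheeks [[0.556 0.249 0.035]]
cam in tool [ 0.075  0.    -0.143] [[-0.001, 0.957, 0.289], [1.0, 0.001, -0.0], [-0.0, 0.289, -0.957]] 331.23502833101725 [-0.0176711  0.         0.         0.         0.       ]
[[-0.942, 0.335, -0.001], [0.335, 0.942, -0.002], [0.0, -0.002, -1.0]]
```

Emit:
servo_tool:
  motion:
    - [[-1,-0.63,0,0,0,0,1],[-1,-0.63,0,0,0,0,1],[-1,-0.63,0,0,0,0,1],[-1,-0.63,0,0,0,0,1]]

```text
t: 0.6
position: [0.365, 0.4245, 0.2308]
orientation: [-0.0, 0.17, 0.985, -0.0]
ft_force: [0.4, -0.2, 0.1]
grip_width: 0.0851
grip_force: 0.0
```

Emit:
servo_tool:
  motion:
    - [[-1,-0.63,0,0,0,0,1],[-1,-0.63,0,0,0,0,1],[-1,-0.63,0,0,0,0,1],[-1,-0.63,0,0,0,0,1]]

```text
t: 1.1
position: [0.5112, 0.2387, 0.2309]
orientation: [-0.0, 0.171, 0.985, -0.0]
ft_force: [-0.4, 0.7, -0.1]
grip_width: 0.0855
grip_force: 0.0
```

Emit:
servo_tool:
  motion:
    - [[-0.29,-0.18,0,0,0,0.39,1],[-0.29,-0.18,0,0,0,0.39,1],[-0.29,-0.18,0,0,0,0.39,1],[-0.29,-0.18,0,0,0,0.39,1],[-0.29,-0.18,0,0,0,0.39,1],[-0.29,-0.18,0,0,0,0.39,1],[-0.29,-0.18,0,0,0,0.39,1],[-0.29,-0.18,0,0,0,0.39,1]]

```text
t: 2.1
position: [0.5526, 0.1874, 0.2308]
orientation: [-0.0, 0.705, 0.709, -0.0]
ft_force: [-1.0, 0.6, 0.5]
grip_width: 0.0853
grip_force: 0.0
```

Run:
```python
from h import *
s=ctrl.observe(); print(s['t'],np.round(s['position'],3),np.round(toolR(s),3).tolist(),np.round(s['joint_positions'],2))
im,d,c=grab('wrist'); np.savez('pics/w1.npz',im=im,d=d,pose=c['pose']); cv2.imwrite('pics/w1.png',cv2.resize(im,(768,576),interpolation=cv2.INTER_CUBIC))
```

```text
2.1 [0.553 0.187 0.231] [[-0.005, 1.0, -0.001], [1.0, 0.005, -0.0], [-0.0, -0.001, -1.0]] [ 0.24 -0.02  1.8  -0.    1.36  0.23]
```

View pics/w1.png

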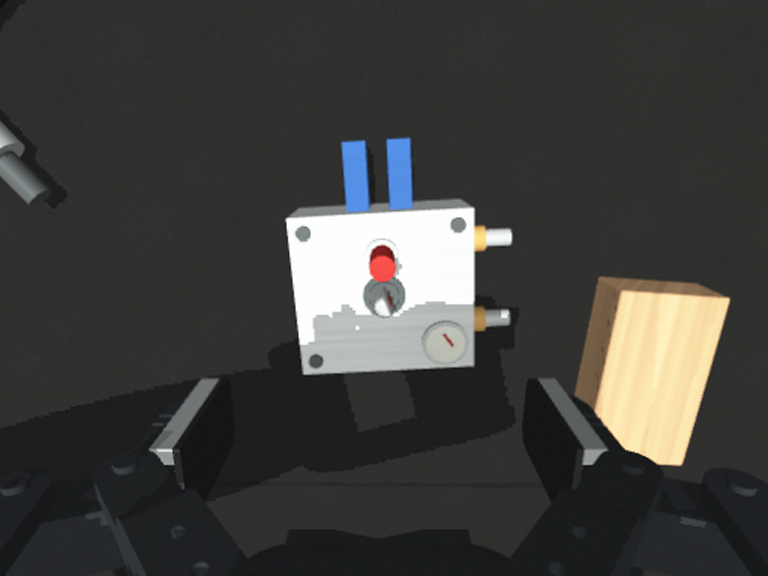

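The wrist view, enlarged 1.5 times, shows the pin head at (382,265), the spindle at (382,298) with its red stripe near (392,302), and the cheeks at (356,175) and (400,172).

Run:
```python
from h import *
z=np.load('pics/w1.npz'); im,d=z['im'],z['d']; c=dict(imaging.get_calibration('wrist')); c['pose']=z['pose']
P=cloud(c,d); Z=P[...,2]; h=cv2.cvtColor(im,cv2.COLOR_BGR2HSV); H,S,V=[h[...,i] for i in range(3)]
roi=np.zeros(Z.shape,bool); roi[80:255,180:345]=1
m=roi&(Z>.045)&(Z<.062)&(S<70)
m=cv2.morphologyEx(m.astype(np.uint8),cv2.MORPH_OPEN,np.ones((9,9)))>0
print('deck z',np.median(Z[m]),m.sum())
q=onz(c,np.argwhere(m)[:,::-1],.055)[:,:2]
r=cv2.minAreaRect((q*1000).astype(np.float32)); print('deck rect mm',r)
b=roi&(H>100)&(H<125)&(S>120)&(V>100)
n,l,st,ce=cv2.connectedComponentsWithStats(b.astype(np.uint8))
for i in range(1,n):
    if st[i,4]>100:
        e=onz(c,np.argwhere(l==i)[:,::-1],.040)[:,:2]*1000; print('cheek',cv2.minAreaRect(e.astype(np.float32)),'z',np.median(Z[l==i]))
rd=roi&((H<8)|(H>172))&(S>150)&(V>50)
n,l,st,ce=cv2.connectedComponentsWithStats(rd.astype(np.uint8))
for i in range(1,n):
    if st[i,4]>3: print('red',ce[i],st[i],np.nanmedian(Z[l==i]),onz(c,[ce[i]],.083).round(4))
k=l==np.argmax(st[1:,4])+1
t=k&(Z>.088); print('head top',onz(c,[np.argwhere(t)[:,::-1].mean(0)],.094).round(4), t.sum())
cv2.imwrite('pics/w1c.png',cv2.resize(im[140:230,200:310],None,fx=7,fy=6.5,interpolation=cv2.INTER_CUBIC))
```

```text
deck z 0.05512773645436503 11847
deck rect mm ((555.0958251953125, 164.52023315429688), (119.9555435180664, 111.43338012695312), 3.4475860595703125)
cheek ((536.449951171875, 240.9525604248047), (16.2283992767334, 45.2155876159668), 3.459731340408325) z 0.040000049141233784
cheek ((565.30029296875, 242.66648864746094), (16.033693313598633, 45.28617858886719), 3.4787631034851074) z 0.03998521146312173
red [254.45625 175.65625] [247 164  16  24 320] 0.09366050739007586 [[0.5539 0.1925 0.083 ]]
red [299.5 227.5] [298 226   4   4   4] 0.05886809715435068 [[0.5967 0.1424 0.083 ]]
head top [[0.5538 0.1929 0.094 ]] 244
```

View pics/w1c.png

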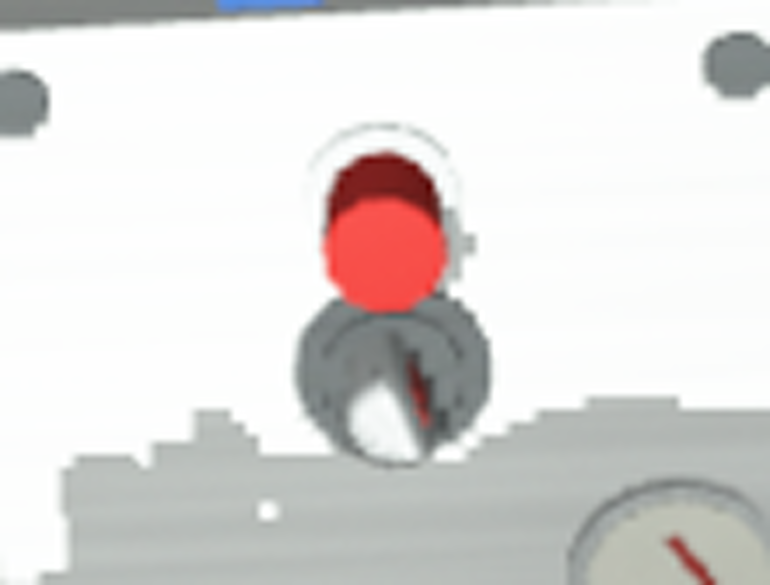

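The deck rectangle gives spindle (0.555,0.1645), block yaw 3.45°, bore (0.5537,0.1927) and notch (0.550,0.249). In the crop the spindle flat faces right and slightly up, about +23°, which I will refine later. Next is grasping the pin.

Emit:
servo_tool:
  motion:
    - [[0.027,0.005,0,0,0,-0.0175,1],[0.027,0.005,0.3,0,0,-0.0175,1],[0.027,0.005,0.6,0,0,-0.0175,1],[0.027,0.005,0.75,0,0,-0.0175,1],[0.027,0.005,0.83,0,0,-0.0175,1],[0.027,0.005,0.83,0,0,-0.0175,1],[0.027,0.005,0.83,0,0,-0.0175,0],[0.027,0.005,0.83,0,0,-0.0175,0],[0.027,0.005,0.83,0,0,-0.0175,0],[0.027,0.005,0.83,0,0,-0.0175,0]]

```text
t: 3.4
position: [0.5543, 0.193, 0.0661]
orientation: [0.0, 0.686, 0.728, 0.001]
ft_force: [1.2, 0.7, 1.6]
grip_width: 0.0143
grip_force: 58.5
```

Emit:
servo_tool:
  motion:
    - [[0,0,0,0,0,0,0],[0,0,0,0,0,0,0],[0,0,0,0,0,0,0],[0,0,0,0,0,0,0]]

```text
t: 3.9
position: [0.5543, 0.193, 0.0661]
orientation: [0.0, 0.686, 0.728, 0.0]
ft_force: [-0.5, -0.9, 5.9]
grip_width: 0.0141
grip_force: 58.5
```

Emit:
servo_tool:
  motion:
    - [[0,0,-0.06,0,0,0,0],[0,0,-0.12,0,0,0,0],[0,0,-0.18,0,0,0,0],[0,0,-0.25,0,0,0,0],[0,0,-0.25,0,0,0,0],[0.12,0,-0.25,0,0,0,0],[0.22,0,-0.25,0,0,0,0],[0.285,0,-0.25,0,0,0,0],[0.285,0,-0.25,0,0,0,0]]

```text
t: 5.03
position: [0.5502, 0.2507, 0.115]
orientation: [-0.0, 0.685, 0.728, -0.0]
ft_force: [-0.0, 0.4, 0.1]
grip_width: 0.0144
grip_force: 59.0
```

Run:
```python
from h import *
s=ctrl.observe(); print(s['t'],np.round(s['position'],4),s['ft_force'])
im,d,c=grab('wrist'); np.savez('pics/w2.npz',im=im,d=d,pose=c['pose']); cv2.imwrite('pics/w2.png',cv2.resize(im,(768,576),interpolation=cv2.INTER_CUBIC))
```

```text
5.025 [0.5502 0.2507 0.115 ] [-0.02898451  0.35782588  0.06570211]
```

View pics/w2.png

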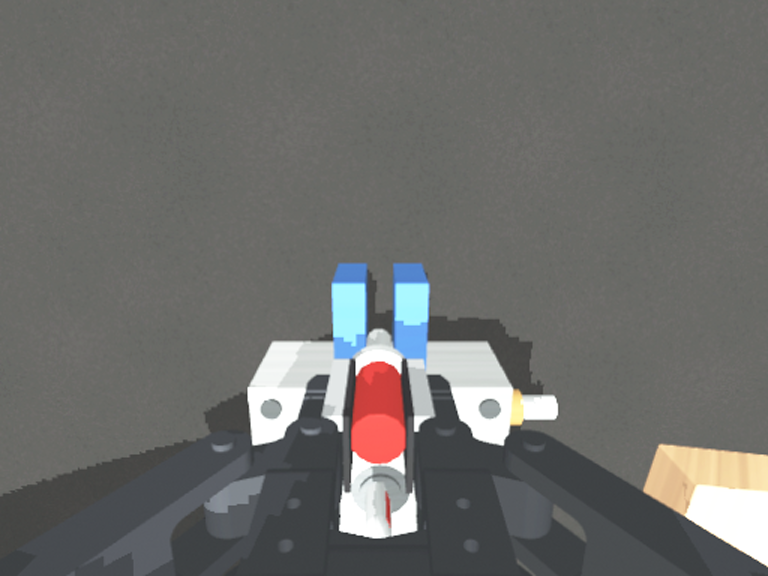

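The picture shows the pin upright in the fingers, with its tip at (378,335) over the notch between the cheeks at (350,310) and (411,310). I'll lower it now.

Emit:
servo_tool:
  motion:
    - [[0,0,0.08,0,0,0,0],[0,0,0.15,0,0,0,0],[0,0,0.2,0,0,0,0],[0,0,0.25,0,0,0,0],[0,0,0.29,0,0,0,0],[0,0,0.31,0,0,0,0],[0,0,0.315,0,0,0,0],[0,0,0.315,0,0,0,0]]

```text
t: 6.08
position: [0.5507, 0.2499, 0.0527]
orientation: [0.0, 0.686, 0.728, 0.0]
ft_force: [0.9, -0.2, -1.3]
grip_width: 0.014
grip_force: 59.0
```

Emit:
servo_tool:
  motion:
    - [[0,0,0.01,0,0,0,0],[0,0,0.01,0,0,0,0],[0,0,0.01,0,0,0,0]]

```text
t: 6.45
position: [0.551, 0.25, 0.0511]
orientation: [0.0, 0.686, 0.728, 0.001]
ft_force: [-0.2, -0.3, 3.9]
grip_width: 0.0143
grip_force: 59.4
```

Emit:
servo_tool:
  motion:
    - [[0,0,0,0,0,0,1],[0,0,0,0,0,0,1],[0,0,0,0,0,0,1],[0,0,0,0,0,0,1],[0,0,-0.2,0,0,0,1],[0,0,-0.5,0,0,0,1],[-0.2,0,-0.75,0,0,0,1],[-0.45,0,-0.75,0,0,0,1],[-0.45,0,-0.75,0,0,0,1]]

```text
t: 7.58
position: [0.5564, 0.1577, 0.2015]
orientation: [0.001, 0.687, 0.726, 0.001]
ft_force: [0.1, -0.6, -0.2]
grip_width: 0.0856
grip_force: 0.0
```

Run:
```python
from h import *
s=ctrl.observe(); print(s['t'],np.round(s['position'],4),s['ft_force'])
im,d,c=grab('wrist'); np.savez('pics/w3.npz',im=im,d=d,pose=c['pose'])
h=cv2.cvtColor(im,cv2.COLOR_BGR2HSV); H,S,V=[h[...,i] for i in range(3)]
P=cloud(c,d); Z=P[...,2]
m=(P[...,2]>.05)&(np.hypot(P[...,0]-.5553,P[...,1]-.1645)<.02)
ys,xs=np.nonzero(m); print(xs.min(),xs.max(),ys.min(),ys.max())
t=m&(Z>.0825); q=P[t]; print('top',len(q),q.mean(0),cv2.minAreaRect((onz(c,np.argwhere(t)[:,::-1],.083)[:,:2]*1000).astype(np.float32)))
r=m&((H<8)|(H>172))&(S>100); q=P[r]; print('stripe',len(q),q.mean(0)); 
rr=((H<8)|(H>172))&(S>150)&(Z>.04)&(P[...,1]>.2); q=P[rr]; print('pin head',len(q),q.mean(0),q[:,2].max(),q[q[:,2]>q[:,2].max()-.003].mean(0))
x0,y0=int(xs.mean())-40,int(ys.mean())-40
a=cv2.resize(im[y0:y0+70,x0:x0+80],(480,420),interpolation=cv2.INTER_CUBIC); b=cv2.resize(im,(320,240))
o=np.zeros((420,800,3),np.uint8); o[:,:480]=a; o[:240,480:]=b; cv2.imwrite('pics/w3.png',o); print(x0,y0)
```

```text
7.575 [0.5564 0.1577 0.2015] [ 0.08865163 -0.56698358 -0.21083633]
170 335 152 383
top 4408 [0.55495039 0.1688839  0.27676103] ((561.7381591796875, 63.222137451171875), (164.19094848632812, 212.71006774902344), 3.008908748626709)
stripe 12 [0.5590931  0.16442769 0.0673374 ]
pin head 333 [0.55045936 0.24882698 0.08050753] 0.3440494056784328 [0.55128586 0.23188266 0.34404941]
212 278
```

View pics/w3.png

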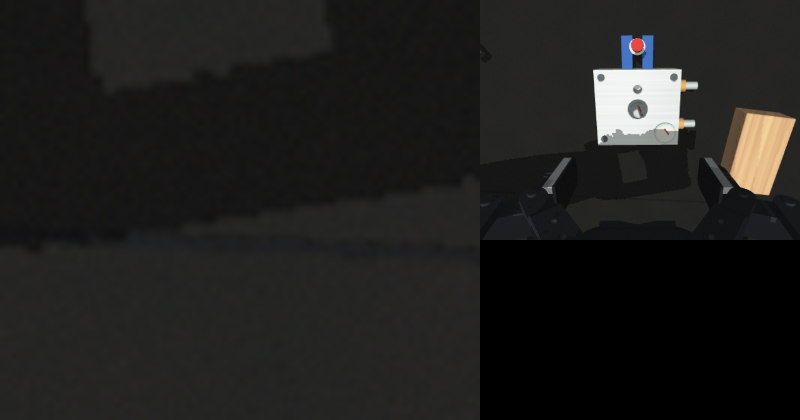

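The pin stands parked, with its head centred between the cheeks (inset 637,45), and the bore is empty. My crop missed the spindle, which is at (252,175) in the full picture, so I'll redo it on the saved frame.

Run:
```python
from h import *
z=np.load('pics/w3.npz'); im,d=z['im'],z['d']; c=dict(imaging.get_calibration('wrist')); c['pose']=z['pose']
P=cloud(c,d); Z=P[...,2]; h=cv2.cvtColor(im,cv2.COLOR_BGR2HSV); H,S,V=[h[...,i] for i in range(3)]
near=np.hypot(P[...,0]-.5553,P[...,1]-.1645)<.015
t=near&(Z>.0822)&(Z<.09); uv=np.argwhere(t)[:,::-1]; q=onz(c,uv,.083)[:,:2]*1000; print('top',len(q),q.mean(0),Z[t].mean(),cv2.minAreaRect(q.astype(np.float32)))
w=q-q.mean(0); ev,E=np.linalg.eigh(w.T@w); print('minor axis deg',np.degrees(np.arctan2(E[1,0],E[0,0])),np.sqrt(ev/len(q)))
# side surface points: flat is the plane at 3.5mm
s=near&(Z>.062)&(Z<.079); Q=P[s]-[.5553,.1645,0]; 
a=np.arctan2(Q[:,1],Q[:,0]); r=np.hypot(Q[:,0],Q[:,1])
for lo in range(-180,180,20):
    k=(np.degrees(a)>=lo)&(np.degrees(a)<lo+20)
    if k.sum()>1: print(lo,k.sum(),np.round(np.median(r[k])*1000,1))
st=near&((H<8)|(H>172))&(S>90)&(Z>.05)&(Z<.085); print('stripe',np.round((P[st]-[.5553,.1645,0])*1000,1).tolist())
rr=((H<8)|(H>172))&(S>150)&(Z>.04)&(Z<.09)&(P[...,1]>.2); q=P[rr]; print('pin',q[:,2].max(),q[q[:,2]>q[:,2].max()-.002].mean(0))
b=np.argwhere(near&(Z<.1)&(Z>.05)).mean(0).astype(int); x0,y0=b[1]-25,b[0]-22
cv2.imwrite('pics/w3c.png',cv2.resize(im[y0:y0+44,x0:x0+50],(750,600 if 0 else 594),interpolation=cv2.INTER_CUBIC)); print(x0,y0)
```

```text
top 90 [554.36702288 163.93407589] 0.08314091110167163 ((554.7269897460938, 164.3087158203125), (8.16788101196289, 10.077505111694336), 3.084402084350586)
minor axis deg -158.25667055313917 [2.06080421 2.87580877]
-40 4 5.1
0 4 3.7
40 5 4.0
60 5 4.8
80 15 6.4
100 8 6.4
120 8 6.5
140 7 6.7
160 2 6.9
stripe [[2.7, 2.6, 65.6], [2.6, 3.3, 72.1], [3.9, -0.2, 57.1], [2.6, 3.0, 74.6], [3.8, 0.0, 61.9], [2.5, 3.1, 78.6], [3.7, 0.3, 66.8], [3.6, 0.6, 71.5], [4.9, -2.8, 57.5], [3.5, 0.9, 76.3], [4.9, -3.7, 57.8], [4.9, -3.4, 62.3], [4.6, -1.9, 71.7], [4.5, -1.5, 76.7]]
pin 0.08113876640176676 [0.55050007 0.24922894 0.07957076]
226 151
```

View pics/w3c.png

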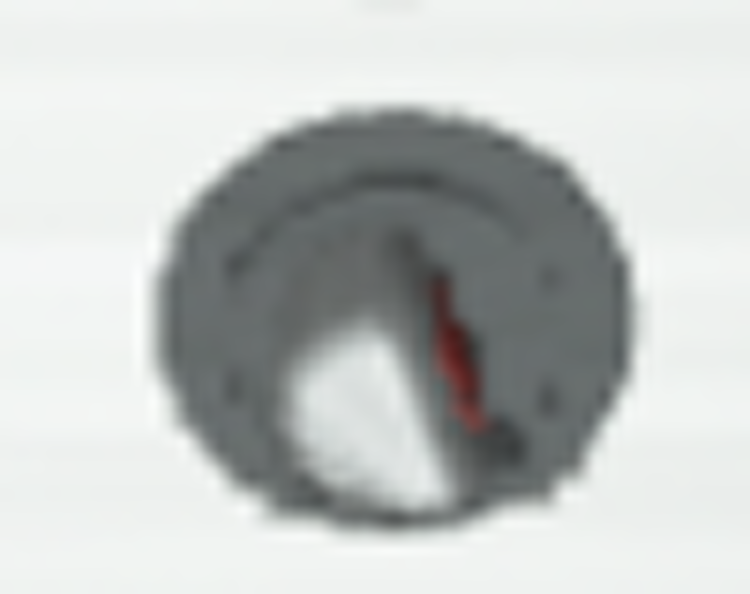

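The pin is parked at (0.5505,0.2492) with its head top at about 0.080. The spindle flat faces about +21.5° world and its axis is at (0.5554,0.1645). I'll go to the knob.

Emit:
servo_tool:
  motion:
    - [[-1,-0.2,-0.15,0,0,0,1],[-1,-0.2,-0.15,0,0,0,1],[-1,-0.2,-0.15,0,0,0,1],[-1,-0.2,-0.15,0,0,0,1]]

```text
t: 8.12
position: [0.5274, -0.0436, 0.2303]
orientation: [-0.0, 0.687, 0.727, 0.0]
ft_force: [0.6, 0.8, 0.2]
grip_width: 0.0854
grip_force: 0.0
```

Emit:
servo_tool:
  motion:
    - [[-1,-0.2,0,0,0,0,1],[-1,-0.2,0,0,0,0,1],[-1,-0.2,0,0,0,0,1],[-1,-0.2,0,0,0,0,1],[-1,-0.2,0,0,0,0,1]]

```text
t: 8.75
position: [0.4996, -0.2435, 0.2294]
orientation: [-0.001, 0.686, 0.727, 0.0]
ft_force: [0.4, 0.5, 0.5]
grip_width: 0.0853
grip_force: 0.0
```

Emit:
servo_tool:
  motion:
    - [[-0.2,-0.05,0,0,0,0,1],[-0.2,-0.05,0,0,0,0,1],[-0.2,-0.05,0,0,0,0,1]]

```text
t: 9.12
position: [0.4924, -0.2826, 0.23]
orientation: [-0.0, 0.685, 0.728, 0.0]
ft_force: [-0.1, 0.7, 0.9]
grip_width: 0.0856
grip_force: 0.0
```

Run:
```python
from h import *
s=ctrl.observe(); print(s['t'],np.round(s['position'],4),np.round(s['joint_positions'],2)); print(toolR(s).round(4).tolist())
im,d,c=grab('wrist'); np.savez('pics/w4.npz',im=im,d=d,pose=c['pose']); 
P=cloud(c,d); Z=P[...,2]; h=cv2.cvtColor(im,cv2.COLOR_BGR2HSV); H,S,V=[h[...,i] for i in range(3)]
y=(H>15)&(H<38)&(S>90)&(Z<.05)&(V>50); n,l,st,ce=cv2.connectedComponentsWithStats(y.astype(np.uint8)); i=1+np.argmax(st[1:,4]); print(st[i],ce[i])
x,yy,w,hh,_=st[i]
top=(Z>.029)&(Z<.036); top[:yy-3]=0; top[yy+hh+3:]=0; top[:,:x-3]=0; top[:,x+w+3:]=0
q=onz(c,np.argwhere(top)[:,::-1],.032)[:,:2]*1000; print('top',len(q),q.mean(0),cv2.minEnclosingCircle(q.astype(np.float32)))
a=im[yy-8:yy+hh+8,x-8:x+w+8]; f=min(470/a.shape[1],600/a.shape[0]); a=cv2.resize(a,None,fx=f,fy=f,interpolation=cv2.INTER_CUBIC); b=cv2.resize(im,(320,240))
o=np.zeros((max(a.shape[0],240),800,3),np.uint8); o[:a.shape[0],:a.shape[1]]=a; o[:240,480:]=b; cv2.imwrite('pics/w4.png',o); print(x-8,yy-8,f)
```

```text
9.125 [ 0.4924 -0.2826  0.23  ] [-0.62 -0.06  1.84  0.    1.36 -0.68]
[[-0.0605, 0.9982, -0.0002], [0.9982, 0.0605, 0.0012], [0.0012, -0.0001, -1.0]]
[220 152  47  51 865] [243.76300578 174.4566474 ]
top 1617 [ 482.89176768 -294.50800824] ((482.51397705078125, -295.0906066894531), 24.935569763183594)
212 144 7.4603174603174605
```

View pics/w4.png

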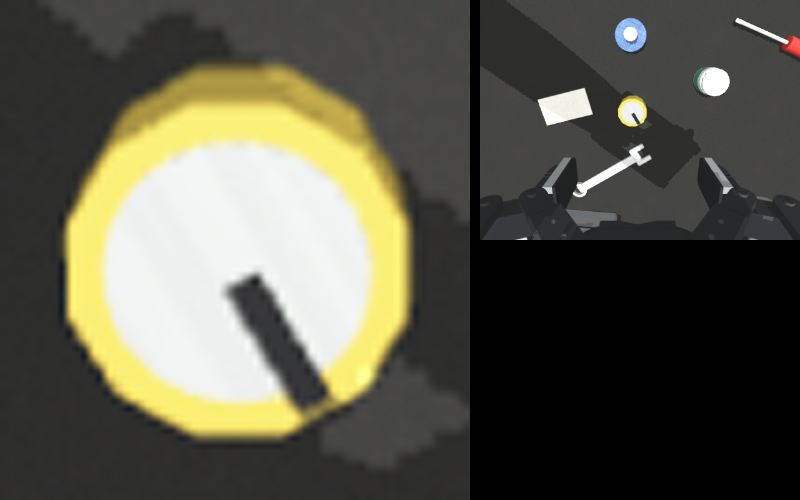

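The knob's twelve-sided top is at (244,178), with the black pointer running from the centre to the lower right (crop 243,285 to 318,408). Wrench, tin and puck are clear of it.

Run:
```python
from h import *
z=np.load('pics/w4.npz'); im,d=z['im'],z['d']; c=dict(imaging.get_calibration('wrist')); c['pose']=z['pose']
P=cloud(c,d); Z=P[...,2]; h=cv2.cvtColor(im,cv2.COLOR_BGR2HSV); V=h[...,2]
C=np.array([.4828,-.2948])
r=np.hypot(P[...,0]-C[0],P[...,1]-C[1])
top=(Z>.0295)&(Z<.036)&(r<.03)
q=onz(c,np.argwhere(top)[:,::-1],.032)[:,:2]
hull=cv2.convexHull((q*1000).astype(np.float32)); M=cv2.moments(hull); cc=np.array([M['m10'],M['m01']])/M['m00']; print('centre',cc,'area',M['m00'], 'ideal',12*24**2*np.tan(np.pi/12))
dk=top&(V<110)&(r<.0225); p=onz(c,np.argwhere(dk)[:,::-1],.032)[:,:2]*1000-cc
print(len(p),p.mean(0)); w=p-p.mean(0); ev,E=np.linalg.eigh(w.T@w); print('axis deg',np.degrees(np.arctan2(E[1,1],E[0,1])),'mean-from-centre',np.degrees(np.arctan2(*p.mean(0)[::-1])))
s=h[...,1]
# polygon orientation: support widths
H=hull[:,0,:]
b=[(np.ptp(H@[np.cos(np.radians(a)),np.sin(np.radians(a))]),a) for a in range(0,180,3)]
f=sum(wd*np.exp(1j*np.radians(12*a)) for wd,a in b); print('flat dir mod30:',(np.degrees(np.angle(-f))/12)%30)
for n in ('tin','x'): pass
obj=(Z>.008)&(r>.03)&(r<.13)&(Z<.08); n,l,st,ce=cv2.connectedComponentsWithStats(obj.astype(np.uint8))
for i in range(1,n):
    if st[i,4]>60:
        k=P[l==i]; a=np.degrees(np.arctan2(k[:,1]-C[1],k[:,0]-C[0])); print('near',st[i,4],'z',k[:,2].max().round(3),'r',np.hypot(k[:,0]-C[0],k[:,1]-C[1]).min().round(3),'ang',a.min().round(),a.max().round())
```

```text
centre [ 482.90964547 -294.95842143] area 1829.2996927523054 ideal 1852.06481808392
81 [ 6.73448803 -9.75476896]
axis deg 122.98244911027102 mean-from-centre -55.379614380106155
flat dir mod30: 2.894526245749438
near 1365 z 0.036 r 0.099 ang 83.0 106.0
near 771 z 0.057 r 0.117 ang 18.0 35.0
near 63 z 0.01 r 0.081 ang -90.0 -80.0
```

Emit:
servo_tool:
  motion:
    - [[-0.059,-0.051,0.3,0,0,0.003,1],[-0.059,-0.051,0.6,0,0,0.003,1],[-0.059,-0.051,0.85,0,0,0.003,1],[-0.059,-0.051,0.9,0,0,0.003,1],[-0.059,-0.051,0.9,0,0,0.003,1]]

```text
t: 9.8
position: [0.483, -0.2964, 0.051]
orientation: [0.0, 0.689, 0.725, 0.0]
ft_force: [1.2, -0.2, 0.5]
grip_width: 0.0855
grip_force: 0.0
```

Emit:
servo_tool:
  motion:
    - [[0.006,0,0.12,0,0,0,1],[0.006,0,0.2,0,0,0,1],[0.006,0,0.225,0,0,0,1],[0.006,0,0.225,0,0,0,1],[0.006,0,0.225,0,0,0,0],[0.006,0,0.225,0,0,0,0],[0.006,0,0.225,0,0,0,0],[0.006,0,0.225,0,0,0,0],[0.006,0,0.225,0,0,0,0]]

```text
t: 10.92
position: [0.483, -0.2963, 0.0064]
orientation: [0.001, 0.689, 0.724, 0.0]
ft_force: [0.2, -0.5, 6.2]
grip_width: 0.047
grip_force: 62.9
```

Emit:
servo_tool:
  motion:
    - [[0,0,-0.1,0,0,0,0],[0,0,-0.35,0,0,0,0],[0,0,-0.6,0,0,0,0],[0,0,-0.85,0,0,0,0],[0.2,0.06,-1,0,0,0,0],[0.45,0.14,-1,0,0,0,0],[0.7,0.22,-1,0,0,0,0],[0.95,0.29,-1,0,0,0,0]]

```text
t: 11.92
position: [0.5305, -0.1014, 0.2059]
orientation: [0.0, 0.69, 0.724, 0.0]
ft_force: [1.0, -0.8, -2.4]
grip_width: 0.0467
grip_force: 62.3
```

Emit:
servo_tool:
  motion:
    - [[0.25,0.08,0,0,0,0,0],[0.5,0.15,0,0,0,0,0],[0.75,0.22,0,0,0,0,0],[0.95,0.29,0,0,0,0,0],[0.95,0.29,0,0,0,0,0]]

```text
t: 12.55
position: [0.5791, 0.092, 0.2055]
orientation: [-0.0, 0.688, 0.726, -0.0]
ft_force: [-0.4, 0.3, -0.7]
grip_width: 0.0468
grip_force: 62.3
```

Emit:
servo_tool:
  motion:
    - [[0.1,0.05,0,0,0,-0.05,0],[0.2,0.1,0,0,0,-0.1,0],[0.34,0.115,0,0,0,-0.155,0],[0.34,0.115,0,0,0,-0.21,0],[0.34,0.115,0,0,0,-0.265,0],[0.34,0.115,0.1,0,0,-0.32,0],[0.34,0.115,0.2,0,0,-0.375,0],[0.34,0.115,0.3,0,0,-0.437,0],[0.34,0.115,0.38,0,0,-0.437,0],[0.34,0.115,0.38,0,0,-0.437,0]]

```text
t: 13.8
position: [0.5977, 0.1578, 0.1276]
orientation: [-0.002, 0.076, 0.997, -0.001]
ft_force: [-0.5, -0.7, -0.3]
grip_width: 0.047
grip_force: 62.3
```

Run:
```python
from h import *
s=ctrl.observe(); print(s['t'],np.round(s['position'],4),s['ft_force'].round(1)); Rt=toolR(s); print(Rt.round(4).tolist())
im,d,c=grab('wrist'); np.savez('pics/w5.npz',im=im,d=d,pose=c['pose'],R=Rt,p=s['position'])
cv2.imwrite('pics/w5.png',cv2.resize(im,(768,576),interpolation=cv2.INTER_CUBIC))
```

```text
13.8 [0.5977 0.1578 0.1276] [-0.5 -0.7 -0.3]
[[-0.9885, 0.1512, -0.0035], [0.1512, 0.9885, -0.0007], [0.0034, -0.0013, -1.0]]
```

View pics/w5.png

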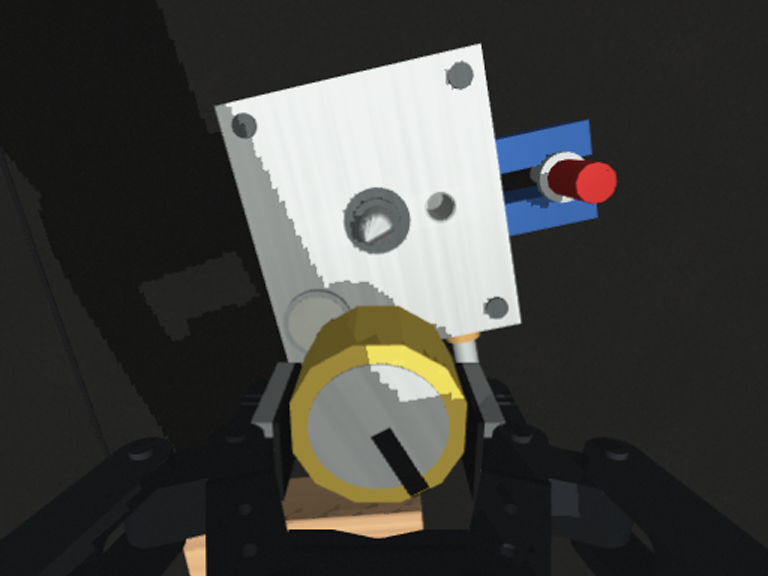

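The knob sits level in the fingers at (378,425) with its pointer towards the lower right. The spindle is at (377,227) with its flat facing the same way, and the pin stands parked at (590,182). I'll measure both in this frame.

Run:
```python
from h import *
z=np.load('pics/w5.npz'); im,d,Rt,p=z['im'],z['d'],z['R'],z['p']; c=dict(imaging.get_calibration('wrist')); c['pose']=z['pose']
P=cloud(c,d); Z=P[...,2]; h=cv2.cvtColor(im,cv2.COLOR_BGR2HSV); V=h[...,2]
r=np.hypot(P[...,0]-p[0],P[...,1]-p[1])
k=(r<.03)&(Z>.13)&(Z<.17); zt=np.percentile(Z[k],90); zt=np.median(Z[k&(Z>zt-.004)]); print('knob top z',zt,'tcp',p[2])
top=k&(Z>zt-.0025); q=onz(c,np.argwhere(top)[:,::-1],zt)[:,:2]; hull=cv2.convexHull((q*1000).astype(np.float32)); M=cv2.moments(hull); cc=np.array([M['m10'],M['m01']])/M['m00']
print('knob c',cc,'area',M['m00'],'tool off mm',(Rt.T@np.r_[cc/1000-p[:2],0]*1000).round(2))
A=np.c_[P[top][:,:2],np.ones(top.sum())]; pl=np.linalg.lstsq(A,P[top][:,2],rcond=None)[0]; print('tilt',pl[:2])
dk=top&(V<60)&(np.hypot(P[...,0]-cc[0]/1000,P[...,1]-cc[1]/1000)<.0225)
w=onz(c,np.argwhere(dk)[:,::-1],zt)[:,:2]; w=w-w.mean(0); ev,E=np.linalg.eigh(w.T@w); print('pointer',len(w),np.degrees(np.arctan(E[1,1]/E[0,1])))
H=hull[:,0,:]; f=sum(np.ptp(H@[np.cos(np.radians(a)),np.sin(np.radians(a))])*np.exp(1j*np.radians(12*a)) for a in range(0,180,3)); print('flats mod30',(np.degrees(np.angle(-f))/12)%30)
near=np.hypot(P[...,0]-.5553,P[...,1]-.1645)<.013
t=near&(Z>.0815)&(Z<.09); uv=np.argwhere(t)[:,::-1]; q=onz(c,uv,.083)[:,:2]*1000; w=q-q.mean(0); ev,E=np.linalg.eigh(w.T@w)
print('top',len(q),q.mean(0),Z[t].mean(),'flat dir',np.degrees(np.arctan(E[1,0]/E[0,0])),cv2.minEnclosingCircle(q.astype(np.float32)))
br=near&(V>150)&(Z>.075); n,l,st,ce=cv2.connectedComponentsWithStats(br.astype(np.uint8)); i=1+np.argmax(st[1:,4]); q=onz(c,np.argwhere(l==i)[:,::-1],.083)[:,:2]*1000; hu=cv2.convexHull(q.astype(np.float32))[:,0]
e=np.roll(hu,-1,0)-hu; L=np.hypot(*e.T); j=L.argsort()[-3:]; print('bright',len(q),q.mean(0),[(L[x].round(1),(np.degrees(np.arctan2(e[x,1],e[x,0]))-90).round(1)) for x in j])
# deck centre again
fl=(Z>.052)&(Z<.058)&(P[...,0]<.63)&(P[...,1]<.24); m=cv2.morphologyEx(fl.astype(np.uint8),cv2.MORPH_OPEN,np.ones((7,7)))>0
g=(near|True)&(V<110)&(Z>.05)&(Z<.06)&(np.hypot(P[...,0]-.5553,P[...,1]-.1645)<.017); b=cv2.convexHull((onz(c,np.argwhere(g)[:,::-1],.057)[:,:2]*1000).astype(np.float32)); print('flange circle',cv2.minEnclosingCircle(b))
```

```text
knob top z 0.16365040168659975 tcp 0.12763304958669347
knob c [597.36184067 158.04752393] area 1437.314325563144 tool off mm [0.37 0.21 0.  ]
tilt [-0.00785754  0.00144843]Traceback (most recent call last):
  File "<stdin>", line 10, in <module>
  File "h.py", line 12, in onz
    o,v=ray(c,uv); return o+v*((z-o[2])/v[:,2])[:,None]
        ~~~^^^^^^
  File "h.py", line 8, in ray
    p=cv2.undistortPoints(np.array(uv,float).reshape(-1,1,2),K,np.array(c['D'],float)).reshape(-1,2)
      ~~~~~~~~~~~~~~~~~~~^^^^^^^^^^^^^^^^^^^^^^^^^^^^^^^^^^^^^^^^^^^^^^^^^^^^^^^^^^^^^
cv2.error: OpenCV(4.12.0) /io/opencv/modules/calib3d/src/undistort.dispatch.cpp:347: error: (-215:Assertion failed) CV_IS_MAT(_src) && CV_IS_MAT(_dst) && (_src->rows == 1 || _src->cols == 1) && (_dst->rows == 1 || _dst->cols == 1) && _src->cols + _src->rows - 1 == _dst->rows + _dst->cols - 1 && (CV_MAT_TYPE(_src->type) == CV_32FC2 || CV_MAT_TYPE(_src->type) == CV_64FC2) && (CV_MAT_TYPE(_dst->type) == CV_32FC2 || CV_MAT_TYPE(_dst->type) == CV_64FC2) in function 'cvUndistortPointsInternal'
```

Run:
```python
from h import *
z=np.load('pics/w5.npz'); im,d,Rt,p=z['im'],z['d'],z['R'],z['p']; c=dict(imaging.get_calibration('wrist')); c['pose']=z['pose']
P=cloud(c,d); Z=P[...,2]; h=cv2.cvtColor(im,cv2.COLOR_BGR2HSV); V=h[...,2]
r=np.hypot(P[...,0]-p[0],P[...,1]-p[1])
k=np.zeros(Z.shape,bool); k[225:336,192:312]=1; k&=(r<.0275)
hs,ed=np.histogram(Z[k],bins=np.arange(.13,.17,.001)); zt=ed[hs.argmax()]+.0005; zt=np.median(Z[k&(abs(Z-zt)<.002)]); print('knob top z',zt,hs.max(),'tcp',p[2])
top=k&(abs(Z-zt)<.002); top=cv2.morphologyEx(top.astype(np.uint8),cv2.MORPH_OPEN,np.ones((5,5)))>0
A=np.c_[P[top][:,:2],np.ones(top.sum())]; pl=np.linalg.lstsq(A,P[top][:,2],rcond=None)[0]; print('tilt',pl[:2])
q=onz(c,np.argwhere(top)[:,::-1],zt)[:,:2]; hull=cv2.convexHull((q*1000).astype(np.float32)); M=cv2.moments(hull); cc=np.array([M['m10'],M['m01']])/M['m00']
print('knob c',cc,'area',M['m00'],'tool off mm',(Rt.T@np.r_[cc/1000-p[:2],0]*1000).round(2))
dk=top&(V<60)&(np.hypot(P[...,0]-cc[0]/1000,P[...,1]-cc[1]/1000)<.021)
w=onz(c,np.argwhere(dk)[:,::-1],zt)[:,:2]; w=w-w.mean(0); ev,E=np.linalg.eigh(w.T@w); print('pointer',len(w),np.degrees(np.arctan(E[1,1]/E[0,1])))
H=hull[:,0,:]; f=sum(np.ptp(H@[np.cos(np.radians(a)),np.sin(np.radians(a))])*np.exp(1j*np.radians(12*a)) for a in range(0,180,3)); print('flats mod30',(np.degrees(np.angle(-f))/12)%30)
R0=np.hypot(P[...,0]-.5553,P[...,1]-.1645); near=R0<.013
t=near&(Z>.0815)&(Z<.09); q=onz(c,np.argwhere(t)[:,::-1],.083)[:,:2]*1000; w=q-q.mean(0); ev,E=np.linalg.eigh(w.T@w)
print('top',len(q),q.mean(0),Z[t].mean(),'flat dir',np.degrees(np.arctan(E[1,0]/E[0,0])))
g=(V<130)&(Z>.05)&(Z<.06)&(R0<.018); g=cv2.morphologyEx(g.astype(np.uint8),cv2.MORPH_OPEN,np.ones((3,3)))>0
b=(onz(c,np.argwhere(g)[:,::-1],.057)[:,:2]*1000).astype(np.float32); print('flange',cv2.minEnclosingCircle(b),np.median(Z[g]))
```

```text
knob top z 0.15356787300025462 5630 tcp 0.12763304958669347
tilt [-3.55535171e-03 -8.58141429e-05]
knob c [595.84031762 158.44928065] area 1849.58236613404 tool off mm [1.94 0.38 0.01]
pointer 568 21.556111216788015
flats mod30 21.20616491332835
top 247 [554.42897183 163.4288939 ] 0.08282268697915826 flat dir 21.436683271598525
flange ((555.2257080078125, 163.96385192871094), 14.2378568649292) 0.0560107135924795
```

Knob pointer and spindle flat both measure 21.4°. The shift still needed is 40.9 mm along tool x and -0.7 mm along y. I'll move over and lower until just above the spindle.

Emit:
servo_tool:
  motion:
    - [[0.1,-0.002,0,0,0,0,0],[0.18,-0.004,0,0,0,0,0],[0.204,-0.004,0,0,0,0,0],[0.204,-0.004,0.08,0,0,0,0],[0.204,-0.004,0.16,0,0,0,0],[0.204,-0.004,0.16,0,0,0,0],[0.204,-0.004,0.16,0,0,0,0]]

```text
t: 14.72
position: [0.5586, 0.1638, 0.0969]
orientation: [-0.0, 0.074, 0.997, -0.0]
ft_force: [-0.3, -0.2, -1.0]
grip_width: 0.0469
grip_force: 62.3
```

Run:
```python
from h import *
s=ctrl.observe(); p=s['position']; Rt=toolR(s)
im,d,c=grab('wrist'); s2=ctrl.observe(); print(s['t'],p,s2['position'],Rt.round(4).tolist())
P=cloud(c,d); Z=P[...,2]
r=np.hypot(P[...,0]-p[0],P[...,1]-p[1]); k=np.zeros(Z.shape,bool); k[225:336,192:312]=1; k&=(r<.0275)
zt=p[2]+.026; zt=np.median(Z[k&(abs(Z-zt)<.002)])
top=k&(abs(Z-zt)<.002); top=cv2.morphologyEx(top.astype(np.uint8),cv2.MORPH_OPEN,np.ones((5,5)))>0
A=np.c_[P[top][:,:2],np.ones(top.sum())]; pl=np.linalg.lstsq(A,P[top][:,2],rcond=None)[0]; print('tilt',pl[:2])
q=onz(c,np.argwhere(top)[:,::-1],zt)[:,:2]; hull=cv2.convexHull((q*1000).astype(np.float32)); M=cv2.moments(hull); cc=np.array([M['m10'],M['m01']])/M['m00']
e=np.r_[np.array([555.3,163.9])-cc,0]
print('knob c',cc,zt,M['m00'],'off',(Rt.T@np.r_[cc/1000-p[:2],0]*1000).round(2),'need tool mm',(Rt.T@e).round(2))
```

```text
14.725 [0.5586113  0.163754   0.09685701] [0.55888988 0.16383865 0.09739035] [[-0.989, 0.1482, -0.0007], [0.1482, 0.989, -0.0002], [0.0006, -0.0003, -1.0]]
tilt [-0.0014085  0.0006654]
knob c [556.71045369 164.45881113] 0.12275850955870111 1854.086177836638 off [1.98 0.42 0.  ] need tool mm [ 1.31 -0.76  0.  ]
```

Emit:
servo_tool:
  motion:
    - [[0.0065,-0.0035,0,0,0,0,0],[0.0065,-0.0035,0,0,0,0,0],[0.0065,-0.0035,0.02,0,0,0,0],[0.0065,-0.0035,0.04,0,0,0,0],[0.0065,-0.0035,0.055,0,0,0,0],[0.0065,-0.0035,0.07,0,0,0,0],[0.0065,-0.0035,0.07,0,0,0,0]]

```text
t: 15.65
position: [0.5568, 0.1633, 0.0829]
orientation: [-0.0, 0.074, 0.997, -0.0]
ft_force: [-0.1, 0.5, -0.5]
grip_width: 0.0467
grip_force: 62.3
```

Emit:
servo_tool:
  motion:
    - [[0,0,0.015,0,0,0,0],[0,0,0.03,0,0,0,0],[0,0,0.045,0,0,0,0],[0,0,0.06,0,0,0,0],[0,0,0.06,0,0,0,0],[0,0,0.06,0,0,0,0]]

```text
t: 16.4
position: [0.5573, 0.1634, 0.0714]
orientation: [0.0, 0.074, 0.997, 0.0]
ft_force: [0.1, -0.2, -0.3]
grip_width: 0.0468
grip_force: 62.5
```

It slid on with no force. Now the press.

Emit:
servo_tool:
  motion:
    - [[0,0,0.01,0,0,0,0],[0,0,0.02,0,0,0,0],[0,0,0.03,0,0,0,0],[0,0,0.035,0,0,0,0],[0,0,0.035,0,0,0,0],[0,0,0.035,0,0,0,0]]

```text
t: 17.15
position: [0.5576, 0.1634, 0.0665]
orientation: [0.0, 0.074, 0.997, -0.0]
ft_force: [-5.6, -1.4, 11.0]
grip_width: 0.0472
grip_force: 63.5
```

Emit:
servo_tool:
  motion:
    - [[0,0,0.01,0,0,0,0],[0,0,0.02,0,0,0,0],[0,0,0.02,0,0,0,0],[0,0,0.02,0,0,0,0]]

```text
t: 17.65
position: [0.5578, 0.1635, 0.0649]
orientation: [0.0, 0.074, 0.997, -0.0]
ft_force: [-11.5, -3.3, 23.0]
grip_width: 0.047
grip_force: 65.2
```

Emit:
servo_tool:
  motion:
    - [[0.006,0.001,0,0,0,0,0],[0.006,0.001,0,0,0,0,0],[0.006,0.001,0,0,0,0,0]]

```text
t: 18.02
position: [0.5577, 0.1636, 0.065]
orientation: [0.001, 0.074, 0.997, -0.0]
ft_force: [-8.4, -3.9, 20.9]
grip_width: 0.0468
grip_force: 64.8
```

Run:
```python
from h import *
s=ctrl.observe(); p=s['position']; Rt=toolR(s)
im,d,c=grab('wrist'); s2=ctrl.observe(); print(s2['t'],p,s2['position'],s2['ft_force'].round(1),s2['grip_force'])
P=cloud(c,d); Z=P[...,2]; h=cv2.cvtColor(im,cv2.COLOR_BGR2HSV); H,S,V=[h[...,i] for i in range(3)]
r=np.hypot(P[...,0]-p[0],P[...,1]-p[1]); k=np.zeros(Z.shape,bool); k[225:336,192:312]=1; k&=(r<.0275)
zt=p[2]+.026; zt=np.median(Z[k&(abs(Z-zt)<.003)])
top=k&(abs(Z-zt)<.002); top=cv2.morphologyEx(top.astype(np.uint8),cv2.MORPH_OPEN,np.ones((5,5)))>0
A=np.c_[P[top][:,:2],np.ones(top.sum())]; pl=np.linalg.lstsq(A,P[top][:,2],rcond=None)[0]; print('tilt',pl[:2])
q=onz(c,np.argwhere(top)[:,::-1],zt)[:,:2]; hull=cv2.convexHull((q*1000).astype(np.float32)); M=cv2.moments(hull); cc=np.array([M['m10'],M['m01']])/M['m00']
print('knob c',cc,'underside',zt-.032,M['m00'])
f=cv2.convexHull((q*1000).astype(np.float32))[:,0]; f=sum(np.ptp(f@[np.cos(np.radians(a)),np.sin(np.radians(a))])*np.exp(1j*np.radians(12*a)) for a in range(0,180,3)); print('flats mod30',(np.degrees(np.angle(-f))/12)%30)
rr=((H<8)|(H>172))&(S>150)&(Z>.04)&(Z<.09)&(P[...,1]>.2); q=P[rr]; print('pin',len(q),q[:,2].max(),q[q[:,2]>.0775].mean(0))
```

```text
18.075 [0.55770038 0.16357444 0.0649682 ] [0.55769652 0.16356748 0.06494813] [-8.5 -5.1 20.1] 64.84063253737986
tilt [-4.51105108e-05 -3.13752160e-04]
knob c [555.77030781 164.16569881] underside 0.058946196956991936 1846.4722363986075
flats mod30 21.109718629109594
pin 2263 0.08072040198748323 [0.54990429 0.2484759  0.07888765]
```

```bash
python3 -c "
from cell import ctrl
print(ctrl.close_job())"
```

```text
the job is handed in; nothing more can be done
None
```

The job is handed in at about 18 s: the lock pin stands parked upright in the notch, and the knob is flat to flat on the spindle, still gripped and held fully down (underside measured at 58.9 mm); no pass or fail verdict came back.

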